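# Space the slats of the draining rack

## Robot

A 6-joint arm with a two-finger parallel gripper is mounted at the origin on the work surface. World frame = base frame: x ahead of the robot, y to its left, z up, the work surface at z = 0. Lengths are in mm, angles in rad, forces in N, time in s.
With the tool pointing down it reaches from about 300 to 775 mm from the base axis. Payload 14.6 kg.
Tool frame: the origin (TCP) lies at the very end of the fingers, on their centre line; the grasp point (between the pads) lies 19 mm behind it (manip.grip_point_offset is the distance from the TCP to the grasp point, in mm); z points along the fingers, y is the line along which they close (so a half turn about z gives the same grasp; the last joint's range is limited). The gripper opens to 94 mm and grips with 3 to 60 N. Pads are 16 mm wide; open, the fingers measure 119 mm over their backs; the gripper's body (75 mm by 177 mm) begins 78 mm behind the grasp point.
Start: joints at [-1.291, 0.3, 1.521, -0, 1.321, -0.067], TCP at [186.932, -517.248, 166.546] pointing down, gripper open.
Joint ranges: [-3.03, 3.03], [-0.79, 2.21], [0.23, 2.52], [-1.04, 4.18], [0, 3.07], [-2.55, 2.55]. Speed limits (rad/s): [2.22, 2.22, 2.57, 3.14, 3.14, 3.14].

## Interface

Orientations are given as [roll, pitch, yaw] about the fixed x, y, z axes, in that order (R = Rz(yaw) Ry(pitch) Rx(roll)).
In Python, from cell import telemetry, eyes, manip gives the robot as it stands.
- The arm moves only by the tool play_rows, never from a script. Its arguments are lists of equal length, an entry for each row: "translation": the shift along the world's x, y, z in m, a list of three; "yaw": the turn about the world's z in rad. A call has 1 to 12 rows; each row is the pose to reach, as a shift and turn from the pose commanded when the call began; what a row does not reach only later rows make up. A row lasts 1/8 s, in which the tool goes at most 62.5 mm and 10.7 degrees, less where a joint would pass 70% of its speed; a pose out of reach is approached as far as the arm can. A call with a gripper value outside its range is refused whole. "hand" is the opening, from 0 (shut) to 1 (fully open), set as the call begins (left out, the last holds). The fingers move at their own pace and stop on an object; "force" is the grip in N (left out, the last holds). Time passes only in rows, so rows that repeat a pose let the fingers close. It gives the time, the measured TCP pose, the force, the opening and the grip force at its end, in the units of the state.
- telemetry.read_state(): the state, without advancing time (a new reading comes with each control period).
- eyes.camera(name): name is "scene" or "top" or "wrist"; returns a dict with "pixels" (384x512x3 uint8, red, green, blue), "fx", "fy", "cx", "cy" (pixels), "cam_to_world" (4x4, takes a point from camera to world coordinates); the wrist camera has in their place "T_tool_cam" (4x4, takes a point from camera to tool coordinates, whose origin is the TCP and whose axes are the flange's). Camera axes: x right, y up, looking along -z (the intrinsics and any distortion apply to the point x, -y, -z); pixel columns grow to the right and rows downward; lengths in mm; the calibration is good to about 2 mm. A picture is of the moment at which its call begins: read the wrist's pose just before it. There is no depth.
- manip.sign_off(): hands the job in; it is judged then, once.
The state is a dict: "clock": time; "joints": joint angles; "qd": joint speeds; "effort": joint torques, N m; "eef_pos": TCP position; "eef_rot": TCP orientation; "wrist_force": force on the tool from outside, world axes, zero at the start; "moment": the same for the moment, N m; "finger_gap": finger opening in mm; "finger_force": force on a finger pad.
Only numpy, scipy, OpenCV 4.12 (cv2) and the standard library are available. Lean on these libraries where they do the work, as an engineer would, in place of code of your own. Each camera call takes 0.05 s, during which the arm holds its last target. There are 200 camera calls.

## Task

Even out the gaps between the mixed-width slats of the draining rack: starting from the screwed-down slat and working along the row, push the tapered spacer block down through each gap in turn, full thickness between the slats and snug against both neighbours, so that every gap ends as wide as the block, without forcing it or shifting the slats already set. Then put the block back upright in its caddy, let go, and leave everything else on the worktop where it is.

Things in the scene. Friction and masses are not known exactly. Their poses are not given: they have to be found in the camera images.
- rack: draining rack fixed on the worktop: two dark rails along its y, 300 mm long, 62 mm high, centres 184 mm apart, open in between down to the worktop except a 16 mm wide, 22 mm high tie at each far end; carries four slats in a row along its y. Origin: middle of its underside, on the worktop; +y runs along the row from slat1 to slat4
- slat1: light wooden slat across the rack, 204 mm long (its x), 18 mm thick; its width (its y, along the row) differs from slat to slat, 28 to 40 mm; origin mid-underside; top 80 mm above the worktop. First of the row (rack y = -87 mm), screwed down with two steel screw heads: it cannot move
- slat2: light wooden slat across the rack, 204 mm long (its x), 18 mm thick; its width (its y, along the row) differs from slat to slat, 28 to 40 mm; origin mid-underside; top 80 mm above the worktop. Slides along the row only (rack y); rail friction of about 6 N holds it where it is left; starts 4 to 9 mm short (towards slat1) of its proper place and can go 20 mm past it. Second of the row
- slat3: light wooden slat across the rack, 204 mm long (its x), 18 mm thick; its width (its y, along the row) differs from slat to slat, 28 to 40 mm; origin mid-underside; top 80 mm above the worktop. Slides along the row only (rack y); rail friction of about 6 N holds it where it is left; starts 4 to 9 mm short (towards slat1) of its proper place and can go 20 mm past it. Third of the row
- slat4: light wooden slat across the rack, 204 mm long (its x), 18 mm thick; its width (its y, along the row) differs from slat to slat, 28 to 40 mm; origin mid-underside; top 80 mm above the worktop. Slides along the row only (rack y); rail friction of about 6 N holds it where it is left; starts 4 to 9 mm short (towards slat1) of its proper place and can go 20 mm past it. Last of the row
- spacer: wooden block, 44 (x) x 24 (y) x 124 mm (z), 0.11 kg; origin mid-underside of the 44 x 24 outline. -y side: upright face at y=-12 all the way down. +y side: upright at y=+12 above z=52; below, it slopes in (y=10.5 at z=44) to a 6 mm foot (y -12 to -6 at z=0). Starts upright in the caddy, ramp towards caddy +y, leaning up to 4 degrees; grip the top 40 mm, across the 24 mm
- caddy: small white open-topped box fixed on the worktop, outside 62 (x) x 42 (y) x 60 mm high, walls 6 mm, inner floor 5 to 6 mm above the worktop; pocket 50 x 30 mm; origin in the middle of its underside
- tumbler: clear plastic tumbler, 64 mm across, 85 mm tall, a bystander; leave it where it is
- spoon: a spoon lying down, a bystander; leave it where it is
- bowl: white bowl, 100 mm across, 50 mm tall, a bystander; leave it where it is
- mug: white mug, 80 mm across, 90 mm tall, a bystander; leave it where it is
- brush: a washing-up brush lying down, a bystander; leave it where it is
- jar: closed jar, 60 mm across, 80 mm tall, a bystander; leave it where it is
- saucer: white saucer, 120 mm across, a bystander; leave it where it is
Things that resemble listed ones, but are neither listed nor needed, are in the scene too. What is meant by the spacer is not green, and is the smaller of those in its own colour.

How it is judged (in metres and radians):
On the way, in this order (a step that is already met when the one before it is completed fails the run):
1. the spacer block stands between the first and second slats, bearing on both of them (over 1 N on each), with the gap between them 24 mm within 1.5 mm (contact force between spacer and slat1 above 1 N and contact force between spacer and slat2 above 1 N and y of slat2 in the frame of slat1 between 0.0565 and 0.0595 m), for 0.2 s.
2. the spacer block stands between the second and third slats, bearing on both of them (over 1 N on each), with the gap between them 24 mm within 1.5 mm (contact force between spacer and slat2 above 1 N and contact force between spacer and slat3 above 1 N and y of slat3 in the frame of slat2 between 0.056 and 0.059 m), for 0.2 s.
3. the spacer block stands between the third and fourth slats, bearing on both of them (over 1 N on each), with the gap between them 24 mm within 1.5 mm (contact force between spacer and slat3 above 1 N and contact force between spacer and slat4 above 1 N and y of slat4 in the frame of slat3 between 0.057 and 0.06 m), for 0.2 s.
At the end, for the whole second after the job is handed in: all three gaps between the slats are 24 mm within 1.5 mm (slat centres 58, 57.5 and 58.5 mm apart), and the spacer block stands at rest in the caddy, foot down on its floor (within 12 mm of its centre, underside below 16 mm, tilt under 0.15 rad), released (y of slat2 in the frame of slat1 between 0.0565 and 0.0595 m and y of slat3 in the frame of slat2 between 0.056 and 0.059 m and y of slat4 in the frame of slat3 between 0.057 and 0.06 m and horizontal distance between spacer and caddy below 0.012 m and height (world z) of spacer below 0.016 m and angle between spacer's own z axis and vertical below 0.15 rad and linear speed of spacer below 0.02 m/s); the robot touches nothing.
It fails at once if the spacer block is forced: over 30 N between it and a slat (contact force between spacer and slat1 above 30 N or contact force between spacer and slat2 above 30 N or contact force between spacer and slat3 above 30 N or contact force between spacer and slat4 above 30 N).
It fails at once if a bystander is moved more than 30 mm (distance of any of tumbler, spoon, bowl, mug, brush, jar, saucer from where it was at the start of the episode above 0.03 m).
It also fails if it takes over 72 s, if anything falls off the work surface, if the arm or the gripper's body presses on something with over 40 N, if the wrist force passes 120 N, or if a joint passes its speed limit or range.

## Working session

There is one attempt and no reset: what is moved stays moved. The work goes in short steps, Python scripts to look and compute and a tool call to move; the robot and the scene stay as the last step left them, time stands still between calls to the robot, and variables do not carry over. Pictures are saved under pics/ and viewed, at most 10 in all, crops included, and the job is handed in when it is done.

Besides the shell and the picture viewer there is one more tool, called by a JSON object that holds its "name" and its "arguments", one argument or row to a line. play_rows: Moves the arm, as the interface text tells. Its arguments: {"type":"object","properties":{"translation":{"type":"array","items":{"type":"array","items":{"type":"number"}}},"yaw":{"type":"array","items":{"type":"number"}},"hand":{"type":"number"},"force":{"type":"number"}},"required":["translation","yaw"]}

```bash
mkdir -p pics; ls; cat > h.py <<'E'
import numpy as np, cv2
from cell import telemetry, eyes, manip
def snap(n,f):
    s=telemetry.read_state(); c=eyes.camera(n); cv2.imwrite('pics/'+f+'.png',c['pixels'][:,:,::-1])
    np.savez('pics/'+f+'.npz',**c,pos=s['eef_pos'],rot=s['eef_rot']); return c
E
python3 - <<'E'
from h import *
for n in('scene','top','wrist'):
    c=snap(n,n+'0'); print(n,[k for k in c],c['fx'],c['fy'],c['cx'],c['cy']); print(np.round(c.get('cam_to_world',c.get('T_tool_cam')),3).tolist())
a=[cv2.imread(f'pics/{n}0.png') for n in('top','scene','wrist')]
print(telemetry.read_state())
E
```

```text
pics
scene ['pixels', 'fx', 'fy', 'cx', 'cy', 'cam_to_world'] 413.8181815594617 413.8181815594617 256.3076573645589 197.11164969565243
[[0.767, -0.485, 0.419, 969.977], [0.641, 0.589, -0.492, -591.909], [-0.008, 0.646, 0.763, 929.621], [0.0, 0.0, 0.0, 1.0]]
top ['pixels', 'fx', 'fy', 'cx', 'cy', 'cam_to_world'] 439.1347663795583 439.1347663795583 253.65446247931862 195.18068237374268
[[0.013, 0.992, -0.122, 362.043], [-1.0, 0.011, -0.015, -50.88], [-0.014, 0.122, 0.992, 1400.084], [0.0, 0.0, 0.0, 1.0]]
wrist ['pixels', 'fx', 'fy', 'cx', 'cy', 'T_tool_cam'] 280.4149302588428 280.4149302588428 250.20929447131604 191.22530412586985
[[-0.0, 0.964, 0.267, 77.023], [1.0, 0.0, -0.0, 0.228], [-0.0, 0.267, -0.964, -218.445], [0.0, 0.0, 0.0, 1.0]]
{'clock': 0.15, 'joints': array([-1.29058801e+00,  3.00319710e-01,  1.52139485e+00, -9.25437034e-06,
        1.32068004e+00, -6.65879214e-02]), 'qd': array([ 0.00015518, -0.00233736, -0.00034736,  0.00026025, -0.00058259,
       -0.00203887]), 'effort': array([-2.45298579e-04, -5.31962192e+01, -3.52820170e+01,  7.07715377e-02,
        2.36402411e-02, -6.30924501e-05]), 'eef_pos': array([ 186.88072168, -517.05558531,  166.14817005]), 'eef_rot': array([-3.14079190e+00, -4.44152379e-05,  3.46798518e-01]), 'wrist_force': array([-0.10178826, -0.48249937, -0.36256524]), 'moment': array([-0.06347265,  0.06852871, -0.00585281]), 'finger_force': 0.0, 'finger_gap': 93.92860101387356}
```

View pics/top0.png

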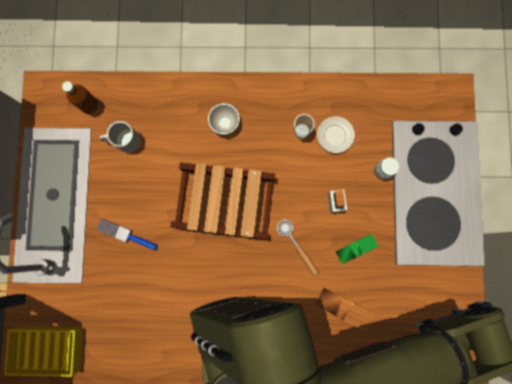

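View pics/scene0.png

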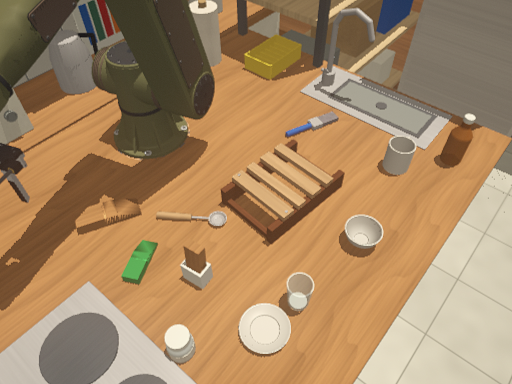

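The top view shows the rack around (225,201), caddy at (338,201), spoon (295,240), green decoy (357,248) and a large wooden decoy near (345,308). I'll work out the rough positions next.

```bash
cat >> h.py <<'E'
from scipy.spatial.transform import Rotation as Ro
def load(f):
    d=dict(np.load('pics/'+f+'.npz'))
    if 'T_tool_cam' in d:
        T=np.eye(4);T[:3,:3]=Ro.from_euler('xyz',d['rot']).as_matrix();T[:3,3]=d['pos'];d['cam_to_world']=T@d['T_tool_cam']
    return d
def ray(d,u,v):
    C=d['cam_to_world'];r=C[:3,:3]@[(u-d['cx'])/d['fx'],-(v-d['cy'])/d['fy'],-1];return C[:3,3],r/np.linalg.norm(r)
def atz(d,u,v,z):
    o,r=ray(d,u,v);return o+r*(z-o[2])/r[2]
def proj(d,p):
    C=d['cam_to_world'];q=C[:3,:3].T@(np.asarray(p,float)-C[:3,3]);return np.array([d['cx']-d['fx']*q[0]/q[2],d['cy']+d['fy']*q[1]/q[2]])
def tri(rs):
    A=sum(np.eye(3)-np.outer(r,r) for o,r in rs);b=sum((np.eye(3)-np.outer(r,r))@o for o,r in rs);return np.linalg.solve(A,b)
E
python3 - <<'E'
from h import *
t=load('top0');s=load('scene0')
for n,u,v,z in[('caddy',338,203,60),('blocktop',340,196,124),('slatL',197,197,80),('slat',214,199,80),('sl',233,201,80),('slR',252,203,80),('tumbler',304,127,40),('railTL',181,167,62),('railTR',274,177,62),('railBL',172,227,62),('railBR',269,238,62)]: print(n,atz(t,u,v,z).round())
a=cv2.imread('pics/top0.png');b=cv2.imread('pics/scene0.png')
A=cv2.resize(a[150:250,160:360],None,fx=4,fy=4,interpolation=2);B=cv2.resize(b[140:290,150:350],None,fx=4,fy=4,interpolation=2)[:,:]
cv2.imwrite('pics/crop.png',cv2.resize(np.vstack([A,B]),None,fx=.6,fy=.6))
E
```

```text
caddy [ 505. -289.   60.]
blocktop [ 519. -283.  124.]
slatL [517. 141.  80.]
slat [511.  89.  80.]
sl [506.  32.  80.]
slR [500. -26.  80.]
tumbler [ 749. -187.   40.]
railTL [612. 196.  62.]
railTR [584. -92.  62.]
railBL [426. 218.  62.]
railBR [396. -79.  62.]
```

View pics/crop.png

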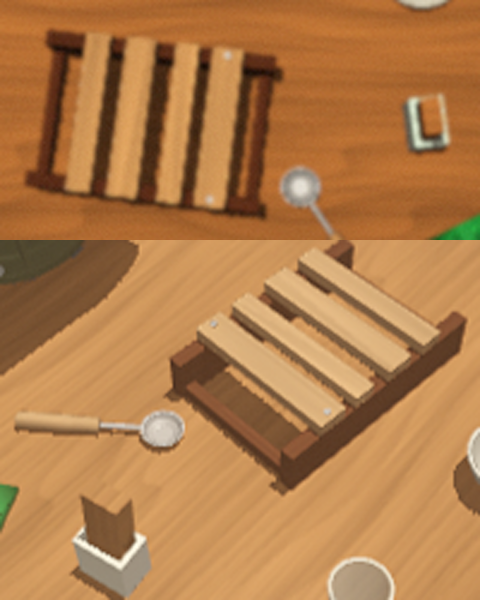

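The crop shows the screwed slat (steel heads) on the right in the top view, at world y≈-26, so rack +y ≈ world +y. The block stands in the caddy at about (510,-287). I'll move the wrist camera over it.

{"name": "play_rows", "arguments": {
  "translation": [
    [0.04, 0.038, 0.012],
    [0.08, 0.076, 0.025],
    [0.12, 0.114, 0.037],
    [0.16, 0.152, 0.05],
    [0.2, 0.19, 0.065],
    [0.24, 0.228, 0.075],
    [0.28, 0.265, 0.085],
    [0.303, 0.287, 0.094],
    [0.303, 0.287, 0.094],
    [0.303, 0.287, 0.094],
    [0.303, 0.287, 0.094]
  ],
  "yaw": [-0.05, -0.1, -0.15, -0.2, -0.25, -0.3, -0.37, -0.44, -0.44, -0.44, -0.44]
}}

```text
clock: 1.52
eef_pos: [489.2, -231.0, 260.3]
eef_rot: [-3.141, 0.001, -0.094]
wrist_force: [0.4, 0.4, 0.5]
finger_gap: 94.0
finger_force: 0.0
```

```bash
python3 - <<'E'
from h import *
snap('wrist','w1');s=telemetry.read_state();print(s['clock'],s['eef_pos'],s['eef_rot'],s['wrist_force'],s['joints'])
a=cv2.imread('pics/w1.png');cv2.imwrite('pics/w1b.png',cv2.resize(a,(800,600),interpolation=2))
E
```

```text
1.575 [ 489.30207718 -230.95706036  260.38699345] [-3.14150276e+00  3.01144052e-04 -9.40389886e-02] [-0.5348429  -0.18124558  0.06995167] [-5.08681530e-01  2.26443333e-01  1.39757716e+00 -3.91006075e-05
  1.51788400e+00  1.15615587e+00]
```

View pics/w1b.png

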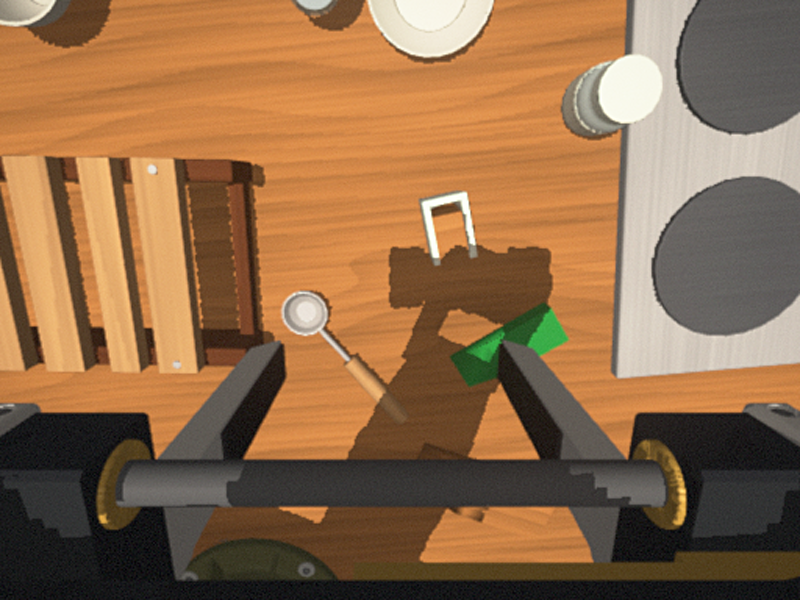

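The wrist view (scaled ×1.5625) shows the slat1 screws at (152,169) and (177,364), and the caddy rim at (420–475,195–260). Next is a view over the rack, then a second caddy view.

{"name": "play_rows", "arguments": {
  "translation": [
    [0, 0.05, 0],
    [0, 0.1, 0],
    [0, 0.15, 0],
    [0, 0.2, 0],
    [0, 0.25, 0],
    [0, 0.28, 0],
    [0, 0.28, 0],
    [0, 0.28, 0],
    [0, 0.28, 0]
  ],
  "yaw": [0, 0, 0, 0, 0, 0, 0, 0, 0]
}}

```text
clock: 2.7
eef_pos: [490.0, 48.6, 260.5]
eef_rot: [3.141, 0.0, -0.095]
wrist_force: [0.2, 0.2, 0.5]
finger_gap: 93.8
finger_force: 0.0
```

```bash
python3 - <<'E'
from h import *
snap('wrist','w2');s=telemetry.read_state();print(s['clock'],s['eef_pos'],s['eef_rot'],s['wrist_force'])
E
```

```text
2.75 [489.97776952  48.75538772 260.52010368] [ 3.14151819e+00  4.84826888e-05 -9.46265601e-02] [ 0.15838952  0.12673295 -0.04651698]
```

{"name": "play_rows", "arguments": {
  "translation": [
    [0, -0.05, 0],
    [0, -0.1, 0],
    [0, -0.15, 0],
    [0, -0.2, 0],
    [0, -0.25, 0],
    [-0.01, -0.3, 0],
    [-0.02, -0.34, -0.02],
    [-0.03, -0.34, -0.04],
    [-0.03, -0.34, -0.04],
    [-0.03, -0.34, -0.04],
    [-0.03, -0.34, -0.04]
  ],
  "yaw": [0, 0, 0, 0, 0, 0, 0, 0, 0, 0, 0]
}}

```text
clock: 4.12
eef_pos: [460.5, -290.1, 221.5]
eef_rot: [3.141, -0.001, -0.093]
wrist_force: [-0.4, 0.5, -0.6]
finger_gap: 94.0
finger_force: 0.0
```

```bash
python3 - <<'E'
from h import *
snap('wrist','w3');s=telemetry.read_state();print(s['clock'],s['eef_pos'],s['eef_rot'],s['wrist_force'])
a=cv2.imread('pics/w1.png')[110:180,255:320];b=cv2.imread('pics/w2.png')[60:260,80:460];c=cv2.imread('pics/w3.png')[60:200,190:330]
A=cv2.resize(a,(325,350),interpolation=2)
C=cv2.resize(c,(350,350),interpolation=2);B=cv2.resize(b,None,fx=1.2,fy=1.2)
B=cv2.resize(b,(475,250),interpolation=2)
o=np.zeros((600,675,3),np.uint8);o[:350,:325]=A;o[:350,325:]=C;o[350:,:475]=B
cv2.imwrite('pics/m.png',o)
E
```

```text
4.175 [ 460.42103319 -290.10931836  221.29759022] [ 3.14098250e+00 -9.96410231e-04 -9.25373321e-02] [-0.25754997  0.33589327 -0.29090766]
```

View pics/m.png

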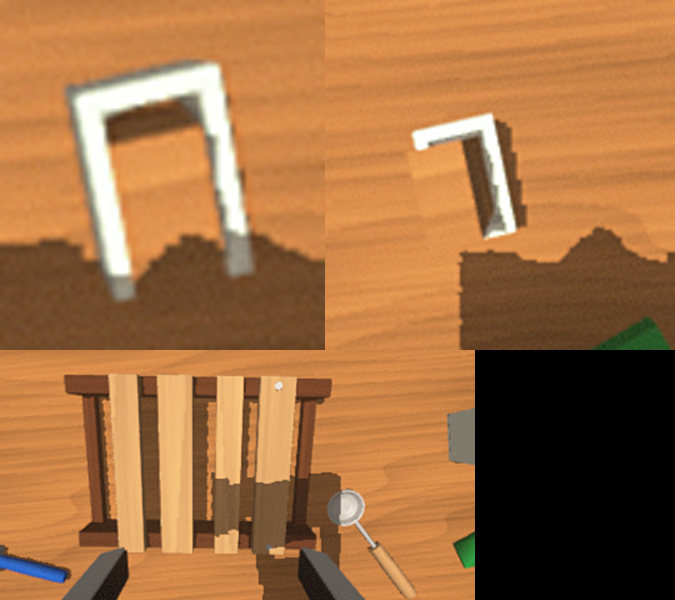

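The crops show the caddy rim corners in w1 at (268.6,127.6) and (298.6,122.4), and in w3 at (224.8,112.4), (256.8,105.2) and (267.2,154). The block has the same grain as the table. The rack with all four slats is visible in w2.

```bash
python3 - <<'E'
from h import *
w1,w2,w3,t,s=[load(f) for f in('w1','w2','w3','top0','scene0')]
TL=tri([ray(w1,268.6,127.6),ray(w3,224.8,112.4)]);TR=tri([ray(w1,298.6,122.4),ray(w3,256.8,105.2)])
print('tri',TL.round(1),TR.round(1))
for d,u,v in((w1,268.6,127.6),(w1,298.6,122.4),(w3,224.8,112.4),(w3,256.8,105.2),(w3,267.2,154)):print(atz(d,u,v,60).round(1))
# screws: w1 /1.5625 ; w2 crop scale 1.25 ofs (80,60)
for d,u,v in((w1,152/1.5625,169/1.5625),(w1,177/1.5625,364/1.5625),(w2,80+279/1.25,60+36/1.25)):print('screw',atz(d,u,v,80).round(1))
print('screwtri',tri([ray(w1,97.3,108.2),ray(w2,303.2,88.8)]).round(1))
g=cv2.cvtColor(cv2.imread('pics/w2.png'),6)
# slat edges in w2: profile along rows
for v in(100,110,120,130,140):
    r=cv2.cvtColor(cv2.GaussianBlur(cv2.imread('pics/w2.png'),(3,3),0),6)[v].astype(float);e=np.diff(r);k=[i for i in range(120,340) if abs(e[i])>14 and abs(e[i])==max(abs(e[i-3:i+4]))]
    print(v,[(i,int(e[i])) for i in k])
# contrast montage of block
cl=cv2.createCLAHE(6,(4,4))
def cr(f,x0,y0,w,h,W,H):
    a=cv2.imread(f'pics/{f}.png')[y0:y0+h,x0:x0+w];L=cv2.cvtColor(a,cv2.COLOR_BGR2LAB);L=cv2.resize(L,(W,H),interpolation=2);L[:,:,0]=cl.apply(L[:,:,0]);return cv2.cvtColor(L,cv2.COLOR_LAB2BGR)
o=np.hstack([np.vstack([cr('w1',255,110,65,60,390,300),cr('top0',315,175,52,40,390,300)]),np.vstack([cr('w3',205,95,78,60,390,300),cr('scene0',170,235,52,60,300,300)[:, :].copy() if 0 else cr('scene0',165,235,65,50,390,300)])])
cv2.imwrite('pics/m2.png',o)
E
```

```text
tri [ 542.5 -264.3   47.1] [ 547.  -307.5   60.8]
[ 543.6 -263.7   60. ]
[ 546.9 -307.6   60. ]
[ 541.9 -265.2   60. ]
[ 547.  -307.6   60. ]
[ 482.6 -316.1   60. ]
screw [592.5 -32.   80. ]
screw [409.4 -12.5  80. ]
screw [591.8 -33.1  80. ]
screwtri [592.  -32.9  81.5]
100 [(145, -28), (154, -16), (161, 26), (167, 32), (190, -45), (205, 43), (233, -43), (252, 42), (273, -48), (287, 40), (315, -49), (339, 28)]
110 [(145, -23), (155, -17), (163, 28), (168, 23), (190, -53), (206, 45), (233, -47), (246, 27), (253, 23), (273, -58), (279, 24), (287, 38), (314, -19), (319, -44), (332, 26)]
120 [(146, -22), (156, -18), (163, 27), (168, 21), (190, -48), (206, 46), (233, -49), (245, 26), (253, 20), (273, -56), (279, 27), (286, 35), (314, -23), (318, -39), (331, 22)]
130 [(147, -24), (156, -15), (157, -15), (164, 31), (191, -51), (206, 44), (233, -47), (245, 30), (252, 19), (272, -51), (279, 28), (286, 35), (313, -20), (317, -39), (330, 27)]
140 [(148, -23), (157, -17), (164, 31), (191, -53), (206, 43), (233, -48), (245, 30), (252, 21), (272, -57), (278, 29), (285, 33), (312, -22), (317, -38), (329, 25)]
```

View pics/m2.png

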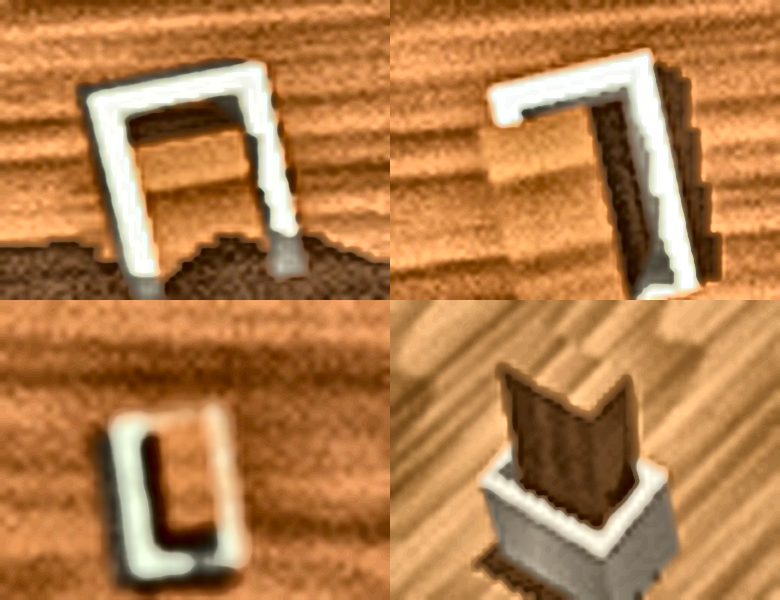

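The scene crop shows three top corners of the block at about (183.7,246.7), (198.3,254.7) and (205,248.3). The top view shows the block against the caddy's right (-y) wall. I'll compute the block top and the slat geometry.

```bash
python3 - <<'E'
from h import *
w1,w2,w3,t,s=[load(f) for f in('w1','w2','w3','top0','scene0')]
for u,v in((183.7,246.7),(198.3,254.7),(205,248.3)):print('sc',atz(s,u,v,129.5).round(1))
for u,v in((336.5,192),(343,191),(337.5,206),(344,205)):print('top',atz(t,u,v,129.5).round(1))
for u,v in((224,121),(245,117)):print('w3',atz(w3,u,v,129.5).round(1))
# caddy rim via scene
for u,v in((165+92/6,235+182/6),(165+213/6,235+252/6),(165+276/6,235+168/6)):print('scrim',atz(s,u,v,60).round(1))
# slats
e=[(145.5,168.0),(190.7,206),(233.5,252.7),(273.3,286.7),(315,None)]
P=lambda u,v:atz(w2,u,v,80)
yaw=np.arctan2(592.3-409.4,0)
d=np.array([592.2-409.4,-32.6+12.5]);d/=np.linalg.norm(d);n=np.array([-d[1],d[0]]);o=np.array([500.8,-22.5]);print('rack x',d,'yaw',np.arctan2(d[1],d[0]))
rows={100:[145,167,190,205,233,252,273,287,315],120:[146,168,190,206,233,253,273,286,314],140:[148,None,191,206,233,252,272,285,312]}
for v,us in rows.items():print(v,[None if u is None else round(float((P(u+.5,v)[:2]-o)@n),1) for u in us])
E
```

```text
sc [ 497.1 -297.1  129.5]
sc [ 538.4 -291.   129.5]
sc [ 538.1 -268.9  129.5]
top [ 530.1 -272.4  129.5]
top [ 533.3 -291.3  129.5]
top [ 489.2 -274.9  129.5]
top [ 492.3 -293.7  129.5]
w3 [ 532.3 -269.2  129.5]
w3 [ 534.3 -292.1  129.5]
scrim [ 488.8 -314.    60. ]
scrim [ 549.1 -305.5   60. ]
scrim [ 541.6 -261.9   60. ]
rack x [ 0.99400908 -0.1092975 ] yaw -0.10951628610179501
100 [212.0, 182.2, 151.1, 130.7, 92.8, 67.1, 38.7, 19.7, -18.2]
120 [212.8, 182.5, 152.2, 130.1, 92.9, 65.3, 37.7, 19.8, -18.8]
140 [212.3, None, 151.9, 130.8, 92.9, 66.2, 38.1, 19.8, -18.1]
```

{"name": "play_rows", "arguments": {
  "translation": [
    [0.026, 0.0035, 0],
    [0.0526, 0.007, -0.01],
    [0.0526, 0.007, -0.04],
    [0.0526, 0.007, -0.08],
    [0.0526, 0.007, -0.11],
    [0.0526, 0.007, -0.129],
    [0.0526, 0.007, -0.129],
    [0.0526, 0.007, -0.129]
  ],
  "yaw": [0.1, 0.215, 0.215, 0.215, 0.215, 0.215, 0.215, 0.215]
}}

```text
clock: 5.18
eef_pos: [513.1, -283.4, 92.8]
eef_rot: [3.141, -0.001, 0.122]
wrist_force: [-0.6, -0.3, 0.3]
finger_gap: 94.0
finger_force: 0.0
```

{"name": "play_rows", "arguments": {
  "translation": [
    [0, 0, 0],
    [0, 0, 0],
    [0, 0, 0],
    [0, 0, 0],
    [0, 0, 0],
    [0, 0, 0],
    [0, 0, 0],
    [0, 0, 0]
  ],
  "yaw": [0, 0, 0, 0, 0, 0, 0, 0],
  "hand": 0,
  "force": 30
}}

```text
clock: 6.18
eef_pos: [512.5, -283.3, 91.5]
eef_rot: [3.142, 0.0, 0.122]
wrist_force: [-0.1, -0.4, 0.4]
finger_gap: 17.3
finger_force: 0.0
```

```bash
python3 - <<'E'
from h import *
snap('scene','s2');snap('top','t2');s=telemetry.read_state();print(s['clock'],s['finger_gap'],s['finger_force'])
a=cv2.imread('pics/s2.png')[180:300,130:270];b=cv2.imread('pics/t2.png')[165:225,305:375]
cv2.imwrite('pics/m3.png',np.hstack([cv2.resize(a,(466,400),interpolation=2),cv2.resize(b,(330,400),interpolation=2)]))
E
```

```text
6.275 9.621188943831983 0.0
```

View pics/m3.png

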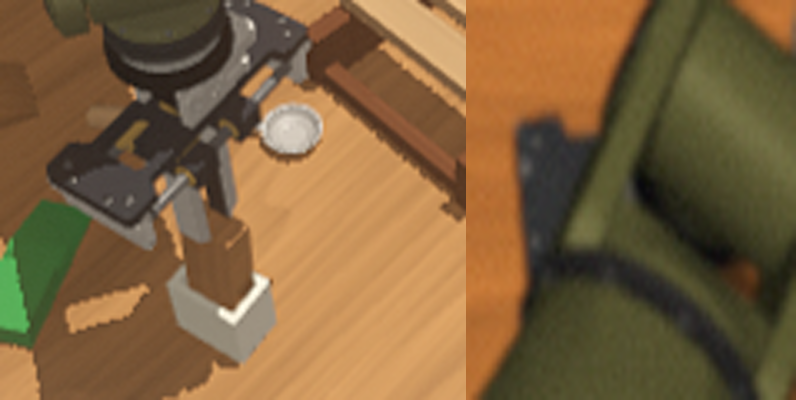

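```bash
python3 - <<'E'
from h import *
s=load('s2');t=load('top0')
f=lambda p:((proj(s,p)-[130,180])*3.333).round().tolist()
print('tcp',f([512.5,-283.4,91.5]),'+19',f([512.5,-283.4,110]))
for dx in(-22,22):
  for dy in(-12,12):print(dx,dy,f([513+dx,-282+dy,129.5]),f([513+dx,-284+dy,60]))
cl=cv2.createCLAHE(4,(4,4))
a=cv2.resize(cv2.imread('pics/s2.png')[220:300,165:245],(700,600),interpolation=2)
L=cv2.cvtColor(a,cv2.COLOR_BGR2LAB);L[:,:,0]=cl.apply(L[:,:,0]);cv2.imwrite('pics/m4.png',cv2.cvtColor(L,cv2.COLOR_LAB2BGR))
print(telemetry.read_state()['finger_gap'])
E
```

```text
tcp [216.0, 251.0] +19 [212.0, 237.0]
-22 -12 [176.0, 215.0] [188.0, 270.0]
-22 12 [201.0, 193.0] [211.0, 248.0]
22 -12 [221.0, 249.0] [230.0, 303.0]
22 12 [246.0, 226.0] [254.0, 281.0]
9.621188943831983
```

View pics/m4.png

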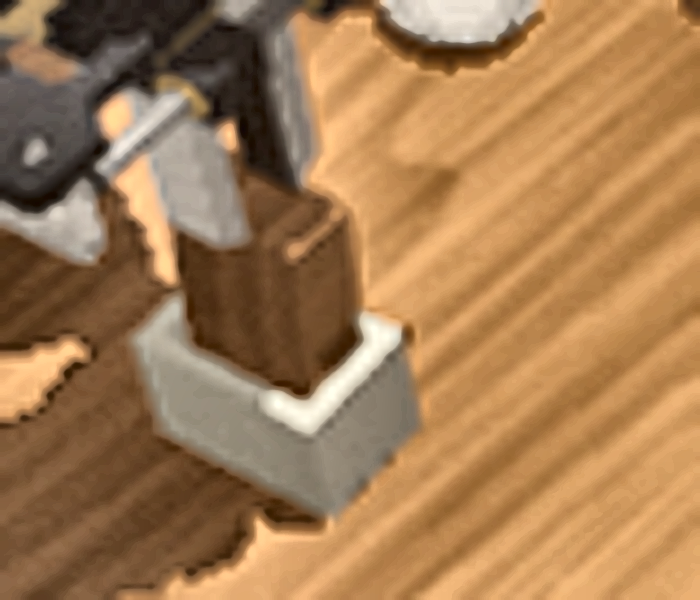

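{"name": "play_rows", "arguments": {
  "translation": [
    [0, 0, 0],
    [0, 0, 0],
    [0, 0, 0]
  ],
  "yaw": [0, 0, 0]
}}

```text
clock: 6.65
eef_pos: [512.5, -283.3, 91.6]
eef_rot: [3.142, -0.0, 0.122]
wrist_force: [-0.7, -1.1, -0.0]
finger_gap: 0.6
finger_force: 0.0
```

```bash
python3 - <<'E'
from h import *
w=snap('wrist','w4');s=telemetry.read_state();print(s['clock'],s['finger_gap'],s['finger_force'],s['eef_pos'])
d=load('w4');s2=load('s2')
print('tcp',proj(d,s['eef_pos']),'blk corners',[proj(d,[513+x,-282+y,129.5]).round().tolist() for x in(-22,22) for y in(-12,12)])
print(atz(s2,193,248,129.5),atz(s2,193,248,91.5))
a=cv2.imread('pics/w4.png');b=cv2.imread('pics/w1.png')
cv2.imwrite('pics/m5.png',cv2.resize(a,(800,600),interpolation=2))
E
```

```text
6.7 0.46162774669222 0.0 [ 512.53115704 -283.24683539   91.56005504]
tcp [249.63356506 210.55392716] blk corners [[261.0, 258.0], [227.0, 255.0], [269.0, 200.0], [234.0, 196.0]]
[ 516.19774582 -285.93891671  129.5       ] [ 494.64650256 -271.40751825   91.5       ]
```

View pics/m5.png

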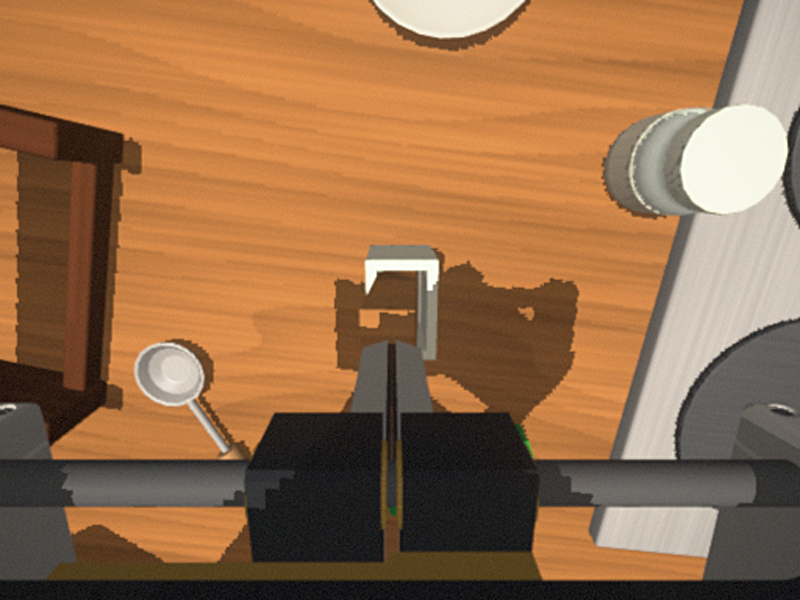

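The fingers closed fully above the block: in both views the visible fingertips sit about 40 mm above the reported TCP. Checking against the interface value.

```bash
python3 - <<'E'
from h import *
print([a for a in dir(manip) if a[0]!='_'],manip.grip_point_offset)
s=load('s2');w=load('w4')
for z in(0,19,30,35,40,45):
    print(z,'scene near-finger tip',proj(s,[512.5+8,-283.3-5,91.5+z]).round(1),'wrist',proj(w,[520.5,-282.3,91.5+z]).round(1))
E
```

```text
['Unreachable', 'grip_point_offset', 'sign_off'] 18.8
0 scene near-finger tip [195.6 258.5] wrist [249.7 201.2]
19 scene near-finger tip [194.6 254.2] wrist [249.6 208.9]
30 scene near-finger tip [194.  251.6] wrist [249.6 213.9]
35 scene near-finger tip [193.7 250.4] wrist [249.6 216.4]
40 scene near-finger tip [193.5 249.2] wrist [249.6 219. ]
45 scene near-finger tip [193.2 248. ] wrist [249.6 221.7]
```

Both views agree: the real fingertips are about 42 mm above the reported TCP. I'll open, descend to a reading of about 54 (tips ≈96), and grip.

{"name": "play_rows", "arguments": {
  "translation": [
    [0, 0, 0],
    [0, 0, 0],
    [0, 0, 0],
    [0, 0, 0],
    [0, 0, 0],
    [0, 0, 0],
    [0, 0, -0.012],
    [0, 0, -0.025],
    [0, 0, -0.038],
    [0, 0, -0.038]
  ],
  "yaw": [0, 0, 0, 0, 0, 0, 0, 0, 0, 0],
  "hand": 0.6
}}

```text
clock: 7.95
eef_pos: [511.9, -282.8, 52.1]
eef_rot: [-3.14, 0.002, 0.122]
wrist_force: [-0.6, -0.1, 0.0]
finger_gap: 56.8
finger_force: 0.0
```

{"name": "play_rows", "arguments": {
  "translation": [
    [0, 0, 0],
    [0, 0, 0],
    [0, 0, 0],
    [0, 0, 0],
    [0, 0, 0],
    [0, 0, 0]
  ],
  "yaw": [0, 0, 0, 0, 0, 0],
  "hand": 0,
  "force": 30
}}

```text
clock: 8.7
eef_pos: [512.8, -284.3, 53.9]
eef_rot: [3.14, -0.001, 0.122]
wrist_force: [0.7, -5.7, -1.0]
finger_gap: 24.9
finger_force: 29.6
```

{"name": "play_rows", "arguments": {
  "translation": [
    [0, 0, 0.01],
    [0, 0, 0.03],
    [0, 0, 0.05],
    [0, 0, 0.07],
    [0, 0, 0.09],
    [0, 0, 0.1],
    [0, 0, 0.1],
    [0, 0, 0.1]
  ],
  "yaw": [0, 0, 0, 0, 0, 0, 0, 0]
}}

```text
clock: 9.7
eef_pos: [512.2, -283.0, 152.6]
eef_rot: [-3.141, 0.001, 0.122]
wrist_force: [0.7, -0.4, -1.2]
finger_gap: 24.0
finger_force: 30.0
```

```bash
python3 - <<'E'
from h import *
snap('scene','s3');snap('wrist','w5');s=telemetry.read_state();print(s['clock'],s['finger_gap'],s['finger_force'],s['eef_pos'],s['wrist_force'])
p=load('s3')
print(proj(p,[513,-284,105]))
cl=cv2.createCLAHE(3,(4,4))
def en(a,W,H):
    L=cv2.cvtColor(cv2.resize(a,(W,H),interpolation=2),cv2.COLOR_BGR2LAB);L[:,:,0]=cl.apply(L[:,:,0]);return cv2.cvtColor(L,cv2.COLOR_LAB2BGR)
a=cv2.imread('pics/s3.png')[195:295,150:230];b=cv2.imread('pics/w5.png')[120:270,200:300]
cv2.imwrite('pics/m6.png',np.hstack([en(a,480,600),en(b,320,600)[:, :]]))
E
```

```text
9.8 23.843183704232544 29.97817486524582 [ 512.2668544  -283.07976021  152.70011565] [ 0.20678464  0.86115753 -0.98568861]
[193.93632873 252.4970329 ]
```

View pics/m6.png

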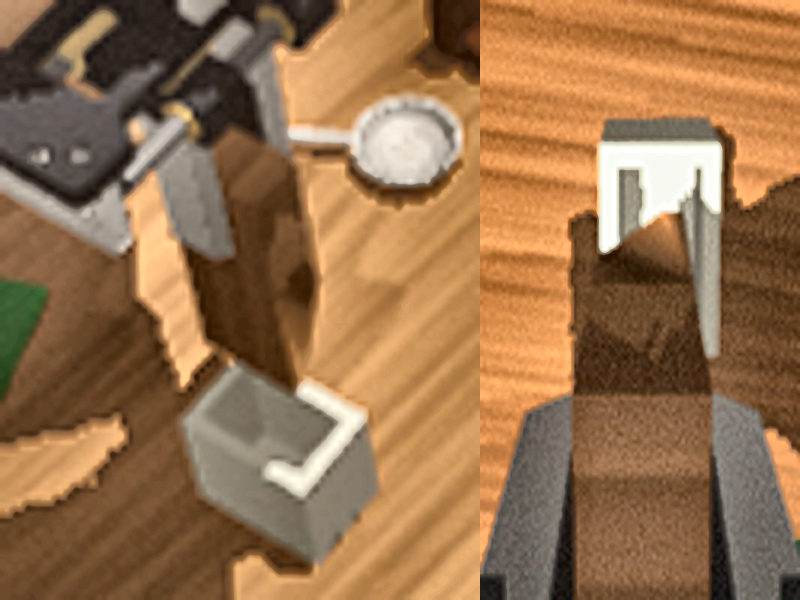

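The block is held. In the scene crop the +x face is straight on the left (-y) and the ramp is on the right (+y), with the foot near (297,385), so the orientation is right. I'll refine the slat edges from w2.

```bash
python3 - <<'E'
from h import *
w=load('w2');g=cv2.GaussianBlur(cv2.cvtColor(cv2.imread('pics/w2.png'),6),(3,3),0).astype(float)
d=np.array([np.cos(-.1095),np.sin(-.1095)])
for nm,n0,sg,dr in(('s1-',-18.5,-1,0),('s1+',20,1,0),('s2-',38,-1,0),('s2+',66.5,1,0),('s3-',93,-1,0),('s3+',130.7,1,0),('s4-',152,-1,0),('s4+',182.5,1,0)):
    # NB image u grows toward -y
    pts=[]
    for a in np.arange(-88,95,4):
        base=np.array([500.8,-22.5])+a*d
        n=np.array([-d[1],d[0]])
        q=np.arange(n0-5,n0+5.1,.25);uv=np.array([proj(w,[*(base+n*x),80]) for x in q]).astype(np.float32)
        pr=cv2.remap(g.astype(np.float32),uv[:,0].reshape(1,-1),uv[:,1].reshape(1,-1),1)[0]
        gr=np.gradient(pr)*(-1 if nm[2]=='+' else 1);i=gr.argmax()
        if gr[i]>1.5 and 0<i<len(q)-1: pts.append((a,q[i]))
    pts=np.array(pts)
    if len(pts)<6: print(nm,len(pts));continue
    for _ in range(3):
        k=np.polyfit(*pts.T,1);r=np.abs(pts[:,1]-np.polyval(k,pts[:,0]));pts=pts[r<max(1.,2*np.median(r))]
    print(nm,len(pts),'slope',k[0].round(4),'n at a=0',k[1].round(2))
E
```

```text
s1- 16 slope 0.0002 n at a=0 -18.77
s1+ 35 slope 0.0022 n at a=0 19.28
s2- 45 slope 0.0009 n at a=0 37.78
s2+ 35 slope 0.0027 n at a=0 65.93
s3- 46 slope -0.0007 n at a=0 92.74
s3+ 43 slope -0.0003 n at a=0 130.26
s4- 45 slope 0.0034 n at a=0 151.41
s4+ 36 slope -0.0004 n at a=0 181.57
```

{"name": "play_rows", "arguments": {
  "translation": [
    [0, 0.04, 0],
    [0, 0.08, 0],
    [0, 0.12, 0],
    [0, 0.16, 0],
    [-0.004, 0.2, 0],
    [-0.008, 0.24, 0],
    [-0.008, 0.28, 0],
    [-0.008, 0.294, 0],
    [-0.008, 0.294, 0],
    [-0.008, 0.294, 0],
    [-0.008, 0.294, 0]
  ],
  "yaw": [-0.03, -0.06, -0.09, -0.12, -0.15, -0.18, -0.21, -0.2315, -0.2315, -0.2315, -0.2315]
}}

```text
clock: 11.18
eef_pos: [504.5, 10.0, 153.4]
eef_rot: [3.142, 0.0, -0.11]
wrist_force: [-0.3, -0.2, -1.7]
finger_gap: 23.8
finger_force: 30.0
```

{"name": "play_rows", "arguments": {
  "translation": [
    [0, 0, -0.015],
    [0, 0, -0.03],
    [0, 0, -0.038],
    [0, 0, -0.042],
    [0, 0, -0.042],
    [0, 0, -0.042]
  ],
  "yaw": [0, 0, 0, 0, 0, 0]
}}

```text
clock: 11.92
eef_pos: [504.8, 10.8, 111.9]
eef_rot: [-3.142, -0.001, -0.11]
wrist_force: [0.8, -0.3, -0.8]
finger_gap: 24.0
finger_force: 30.0
```

{"name": "play_rows", "arguments": {
  "translation": [
    [0, -0.0003, 0],
    [0, -0.0006, 0],
    [0, -0.001, 0],
    [0, -0.001, 0]
  ],
  "yaw": [0, 0, 0, 0]
}}

```text
clock: 12.42
eef_pos: [504.7, 10.1, 111.7]
eef_rot: [-3.141, -0.0, -0.11]
wrist_force: [0.0, 3.9, 1.0]
finger_gap: 23.8
finger_force: 30.0
```

{"name": "play_rows", "arguments": {
  "translation": [
    [0, 0, -0.003],
    [0, 0, -0.006],
    [0, 0, -0.009],
    [0, 0, -0.012],
    [0, 0, -0.015],
    [0, 0, -0.018],
    [0, 0, -0.021],
    [0, 0, -0.021]
  ],
  "yaw": [0, 0, 0, 0, 0, 0, 0, 0]
}}

```text
clock: 13.42
eef_pos: [505.3, 10.0, 91.1]
eef_rot: [-3.141, -0.002, -0.11]
wrist_force: [1.9, 4.6, 6.0]
finger_gap: 23.8
finger_force: 30.0
```

{"name": "play_rows", "arguments": {
  "translation": [
    [0, 0, -0.003],
    [0, 0, -0.006],
    [0, 0, -0.009],
    [0, 0, -0.012],
    [0, 0, -0.014],
    [0, 0, -0.016],
    [0, 0, -0.018],
    [0, 0, -0.02],
    [0, 0, -0.02]
  ],
  "yaw": [0, 0, 0, 0, 0, 0, 0, 0, 0]
}}

```text
clock: 14.55
eef_pos: [505.3, 10.0, 71.0]
eef_rot: [-3.141, -0.002, -0.11]
wrist_force: [2.6, 4.6, 4.2]
finger_gap: 23.8
finger_force: 30.0
```

{"name": "play_rows", "arguments": {
  "translation": [
    [0, 0, -0.002],
    [0, 0, -0.004],
    [0, 0, -0.006],
    [0, 0, -0.008],
    [0, 0, -0.01],
    [0, 0, -0.012],
    [0, 0, -0.014],
    [0, 0, -0.0155],
    [0, 0, -0.0155],
    [0, 0, -0.0155]
  ],
  "yaw": [0, 0, 0, 0, 0, 0, 0, 0, 0, 0]
}}

```text
clock: 15.8
eef_pos: [505.2, 10.0, 55.5]
eef_rot: [-3.141, -0.002, -0.11]
wrist_force: [1.6, 5.9, 5.1]
finger_gap: 23.6
finger_force: 30.0
```

```bash
cat >> h.py <<'E'
def edges(f,ns,lo=-88,hi=95,z=80,w=5):
    w_=load(f);g=cv2.GaussianBlur(cv2.cvtColor(cv2.imread(f'pics/{f}.png'),6),(3,3),0).astype(np.float32)
    d=np.array([np.cos(-.1085),np.sin(-.1085)]);n=np.array([-d[1],d[0]]);out={}
    for nm,n0 in ns.items():
        pts=[]
        for a in np.arange(lo,hi,4):
            b=np.array([500.8,-22.5])+a*d;q=np.arange(n0-w,n0+w+.1,.25);uv=np.array([proj(w_,[*(b+n*x),z]) for x in q]).astype(np.float32)
            pr=cv2.remap(g,uv[:,:1].T.copy(),uv[:,1:].T.copy(),1)[0];gr=np.gradient(pr)*(-1 if '+' in nm else 1);i=gr.argmax()
            if gr[i]>1.5 and 0<i<len(q)-1:pts.append((a,q[i]))
        pts=np.array(pts)
        if len(pts)<5:out[nm]=None;continue
        m=np.median(pts[:,1]);k=pts[abs(pts[:,1]-m)<1.2];out[nm]=(round(float(k[:,1].mean()),2),len(k))
    return out
E
python3 - <<'E'
from h import *
snap('wrist','w6')
for i in range(2):
    s=telemetry.read_state();print(s['clock'],s['eef_pos'],s['wrist_force'],s['moment'])
print(edges('w6',{'s1+':19.3,'s2-':43,'s2+':71,'s3-':93,'s3+':130.7,'s4-':152,'s4+':182}))
E
```

```text
15.85 [505.26800079   9.97766498  55.50516636] [1.80261829 5.22268296 5.44513658] [ 1.25578356 -0.37846795  0.04995566]
15.85 [505.26800079   9.97766498  55.50516636] [1.80261829 5.22268296 5.44513658] [ 1.25578356 -0.37846795  0.04995566]
{'s1+': (19.83, 17), 's2-': (44.41, 22), 's2+': (72.63, 34), 's3-': (92.92, 32), 's3+': (130.05, 35), 's4-': (151.7, 39), 's4+': (182.16, 39)}
```

Measured gap is about 24.6 mm with the block bearing on slat1 (+5 N). Withdrawing and moving to the next gap.

{"name": "play_rows", "arguments": {
  "translation": [
    [0, 0, 0.006],
    [0, 0, 0.016],
    [0, 0, 0.03],
    [0, 0, 0.045],
    [0, 0, 0.065],
    [0, 0, 0.085],
    [0.002, 0.02, 0.085],
    [0.004, 0.04, 0.085],
    [0.0058, 0.0534, 0.085],
    [0.0058, 0.0534, 0.085],
    [0.0058, 0.0534, 0.085]
  ],
  "yaw": [0, 0, 0, 0, 0, 0, 0, 0, 0, 0, 0]
}}

```text
clock: 17.23
eef_pos: [510.3, 62.6, 139.9]
eef_rot: [3.141, 0.0, -0.11]
wrist_force: [-0.5, -0.1, -1.1]
finger_gap: 24.0
finger_force: 30.0
```

```bash
python3 - <<'E'
from h import *
snap('wrist','w7');s=telemetry.read_state();print(s['clock'],s['eef_pos'],s['wrist_force'],s['moment'])
print(edges('w7',{'s1+':19.8,'s2-':44.4,'s2+':72,'s3-':93,'s3+':130.7,'s4-':152,'s4+':182}))
E
```

```text
17.275 [510.27592732  62.56393087 139.94271745] [-1.08054603 -0.38284333 -0.86335307] [0.02087162 0.04307436 0.03560194]
{'s1+': (19.72, 43), 's2-': (44.33, 34), 's2+': (72.6, 18), 's3-': (92.9, 21), 's3+': (130.26, 37), 's4-': (151.59, 45), 's4+': (184.87, 29)}
```

{"name": "play_rows", "arguments": {
  "translation": [
    [0, 0, -0.01],
    [0, 0, -0.018],
    [0, 0, -0.024],
    [0, 0, -0.028],
    [0, 0, -0.028],
    [0, 0, -0.028]
  ],
  "yaw": [0, 0, 0, 0, 0, 0]
}}

```text
clock: 18.02
eef_pos: [510.5, 63.2, 112.3]
eef_rot: [-3.142, -0.0, -0.11]
wrist_force: [0.8, -0.2, -1.9]
finger_gap: 24.1
finger_force: 30.0
```

{"name": "play_rows", "arguments": {
  "translation": [
    [0, -0.0003, 0],
    [0, -0.0005, 0],
    [0, -0.0005, 0]
  ],
  "yaw": [0, 0, 0]
}}

```text
clock: 18.4
eef_pos: [510.4, 62.8, 112.2]
eef_rot: [-3.141, -0.0, -0.11]
wrist_force: [0.2, 1.6, -0.6]
finger_gap: 24.0
finger_force: 30.0
```

{"name": "play_rows", "arguments": {
  "translation": [
    [0, -0.0003, 0],
    [0, -0.0003, 0],
    [0, -0.0003, 0]
  ],
  "yaw": [0, 0, 0]
}}

```text
clock: 18.77
eef_pos: [510.4, 62.7, 112.2]
eef_rot: [-3.141, -0.0, -0.11]
wrist_force: [1.0, 4.4, 1.1]
finger_gap: 23.9
finger_force: 30.0
```

{"name": "play_rows", "arguments": {
  "translation": [
    [0, 0.0002, -0.004],
    [0, 0.0002, -0.008],
    [0, 0.0002, -0.012],
    [0, 0.0002, -0.015],
    [0, 0.0002, -0.018],
    [0, 0.0002, -0.021],
    [0, 0.0002, -0.024],
    [0, 0.0002, -0.027],
    [0, 0.0002, -0.03],
    [0, 0.0002, -0.03]
  ],
  "yaw": [0, 0, 0, 0, 0, 0, 0, 0, 0, 0]
}}

```text
clock: 20.02
eef_pos: [510.7, 61.9, 82.1]
eef_rot: [3.141, -0.001, -0.11]
wrist_force: [3.3, -0.7, 2.1]
finger_gap: 24.2
finger_force: 30.0
```

```bash
python3 - <<'E'
from h import *
snap('wrist','w8');s=telemetry.read_state();print(s['clock'],s['eef_pos'],s['eef_rot'],s['wrist_force'],s['moment'])
print(edges('w8',{'s1+':19.8,'s2-':44.0,'s2+':72,'s3-':94,'s3+':131.5,'s4-':152,'s4+':182}))
E
```

```text
20.075 [510.68151604  61.91491486  82.06444474] [ 3.14061294e+00 -9.44791885e-04 -1.09704664e-01] [ 3.64393655 -1.02794999  2.56029305] [-0.14999762 -0.6443011   0.0023656 ]
{'s1+': (19.86, 33), 's2-': (43.67, 31), 's2+': (71.77, 22), 's3-': (95.24, 20), 's3+': (132.38, 33), 's4-': (151.72, 36), 's4+': (182.35, 36)}
```

{"name": "play_rows", "arguments": {
  "translation": [
    [0, 0.0003, -0.003],
    [0, 0.0003, -0.006],
    [0, 0.0003, -0.009],
    [0, 0.0003, -0.012],
    [0, 0.0003, -0.014],
    [0, 0.0003, -0.016],
    [0, 0.0003, -0.018],
    [0, 0.0003, -0.02],
    [0, 0.0003, -0.022],
    [0, 0.0003, -0.024],
    [0, 0.0003, -0.0265],
    [0, 0.0003, -0.0265]
  ],
  "yaw": [0, 0, 0, 0, 0, 0, 0, 0, 0, 0, 0, 0]
}}

```text
clock: 21.58
eef_pos: [509.6, 62.0, 54.6]
eef_rot: [3.14, 0.002, -0.11]
wrist_force: [0.7, -5.0, -2.1]
finger_gap: 24.2
finger_force: 30.0
```

```bash
python3 - <<'E'
from h import *
snap('wrist','w9');s=telemetry.read_state();print(s['clock'],s['eef_pos'],s['eef_rot'],s['wrist_force'],s['moment'])
print(edges('w9',{'s1+':19.8,'s2-':44.0,'s2+':72,'s3-':95.5,'s3+':133,'s4-':152,'s4+':182}))
E
```

```text
21.625 [509.63989296  62.06084776  54.59014075] [ 3.13998957e+00  1.75970552e-03 -1.09690801e-01] [ 1.86725558 -5.23999984 -2.29572032] [-1.15660685 -0.20253168  0.0215272 ]
{'s1+': (19.97, 33), 's2-': (43.8, 33), 's2+': (71.91, 20), 's3-': (96.64, 20), 's3+': (133.76, 29), 's4-': (151.77, 32), 's4+': (182.28, 36)}
```

{"name": "play_rows", "arguments": {
  "translation": [
    [0, -0.0002, 0],
    [0, -0.0003, 0],
    [0, -0.0003, 0],
    [0, -0.0003, 0]
  ],
  "yaw": [0, 0, 0, 0]
}}

```text
clock: 22.12
eef_pos: [509.6, 62.0, 54.8]
eef_rot: [3.14, 0.002, -0.11]
wrist_force: [-0.0, -6.1, -3.5]
finger_gap: 24.0
finger_force: 30.0
```

```bash
python3 - <<'E'
from h import *
s=telemetry.read_state();print(s['clock'],s['eef_pos'],s['eef_rot'],s['wrist_force'],s['moment'])
E
```

```text
22.125 [509.646042    62.04375     54.76955694] [ 3.14046424e+00  1.74900516e-03 -1.09660558e-01] [-0.01612866 -6.07463978 -3.54722419] [-1.16935151 -0.07577872 -0.03165345]
```

{"name": "play_rows", "arguments": {
  "translation": [
    [0, 0, 0],
    [0, 0, 0],
    [0, 0, 0],
    [0, 0, 0]
  ],
  "yaw": [0.006, 0.012, 0.012, 0.012]
}}

```text
clock: 22.62
eef_pos: [509.8, 62.2, 55.0]
eef_rot: [3.141, 0.002, -0.098]
wrist_force: [0.4, -5.3, -4.2]
finger_gap: 23.7
finger_force: 30.0
```

```bash
python3 - <<'E'
from h import *
snap('wrist','w10');s=telemetry.read_state();print(s['clock'],s['eef_pos'],s['eef_rot'],s['wrist_force'],s['moment'])
print(edges('w10',{'s1+':19.8,'s2-':44.0,'s2+':72,'s3-':96,'s3+':133.5,'s4-':152,'s4+':182}))
E
```

```text
22.675 [509.72638368  62.22033134  54.94892834] [ 3.14084341e+00  1.57395443e-03 -9.77962173e-02] [ 0.07187034 -5.53468393 -4.2190136 ] [-1.27523596  0.12971926 -0.17558517]
{'s1+': (20.04, 32), 's2-': (43.71, 31), 's2+': (71.81, 22), 's3-': (96.89, 21), 's3+': (134.11, 29), 's4-': (151.81, 34), 's4+': (182.24, 36)}
```

{"name": "play_rows", "arguments": {
  "translation": [
    [0, -0.0003, 0],
    [0, -0.0006, 0],
    [0, -0.0006, 0],
    [0, -0.0006, 0]
  ],
  "yaw": [0, 0, 0, 0]
}}

```text
clock: 23.18
eef_pos: [510.1, 62.1, 55.5]
eef_rot: [-3.141, 0.001, -0.098]
wrist_force: [-2.9, -0.9, -2.6]
finger_gap: 23.9
finger_force: 30.0
```

```bash
python3 - <<'E'
from h import *
s=telemetry.read_state();print(s['clock'],s['eef_pos'],s['eef_rot'],s['wrist_force'],s['moment'])
E
```

```text
23.175 [510.11839693  62.12048563  55.47801391] [-3.14140896e+00  5.03206616e-04 -9.76746173e-02] [-2.92308078 -0.91031268 -2.56958412] [-0.14652441  0.62198575 -0.110026  ]
```

{"name": "play_rows", "arguments": {
  "translation": [
    [0, -0.0001, 0],
    [0, -0.0001, 0],
    [0, -0.0001, 0],
    [0, -0.0001, 0]
  ],
  "yaw": [0.004, 0.008, 0.008, 0.008]
}}

```text
clock: 23.68
eef_pos: [510.2, 62.0, 55.5]
eef_rot: [-3.141, 0.0, -0.09]
wrist_force: [-4.0, 1.7, -3.6]
finger_gap: 23.9
finger_force: 30.0
```

```bash
python3 - <<'E'
from h import *
snap('wrist','w11');s=telemetry.read_state();print(s['clock'],s['eef_pos'],s['eef_rot'],s['wrist_force'],s['moment'])
print(edges('w11',{'s1+':19.8,'s2-':44.0,'s2+':72,'s3-':96,'s3+':133.5,'s4-':152,'s4+':182}))
E
```

```text
23.725 [510.2155158   62.00601504  55.49836643] [-3.14137804e+00  2.95699335e-04 -8.97153165e-02] [-3.52459421  1.65224697 -3.48479663] [ 0.42995027  0.84359743 -0.23836397]
{'s1+': (19.99, 32), 's2-': (43.65, 31), 's2+': (71.82, 21), 's3-': (97.0, 20), 's3+': (134.12, 31), 's4-': (151.82, 33), 's4+': (182.22, 36)}
```

Both faces are now bearing (twist moment ≈0.24 N·m, about 5 N each), with centres ≈57.8 mm apart. On to the third gap.

{"name": "play_rows", "arguments": {
  "translation": [
    [0, 0, 0],
    [0, 0, 0.006],
    [0, 0, 0.016],
    [0, 0, 0.03],
    [0, 0, 0.05],
    [0, 0, 0.07],
    [0, 0, 0.085],
    [0.002, 0.02, 0.085],
    [0.004, 0.04, 0.085],
    [0.0069, 0.0637, 0.085],
    [0.0069, 0.0637, 0.085],
    [0.0069, 0.0637, 0.085]
  ],
  "yaw": [-0.02, -0.02, -0.02, -0.02, -0.02, -0.02, -0.02, -0.02, -0.02, -0.02, -0.02, -0.02]
}}

```text
clock: 25.22
eef_pos: [517.2, 125.1, 140.7]
eef_rot: [3.141, -0.0, -0.11]
wrist_force: [-0.3, 0.4, -1.0]
finger_gap: 23.8
finger_force: 30.0
```

```bash
python3 - <<'E'
from h import *
snap('wrist','w12');s=telemetry.read_state();print(s['clock'],s['eef_pos'],s['eef_rot'],s['wrist_force'],s['moment'])
print(edges('w12',{'s1+':19.8,'s2-':44.0,'s2+':72,'s3-':96,'s3+':133.5,'s4-':152,'s4+':182}))
E
```

```text
25.275 [517.22565388 124.90077503 140.72219219] [ 3.14148682e+00 -1.11499892e-04 -1.10126308e-01] [ 0.55186594  0.18206992 -0.67640816] [ 0.01414012  0.07912406 -0.00591635]
{'s1+': (19.81, 43), 's2-': (43.5, 34), 's2+': (71.73, 41), 's3-': (96.9, 41), 's3+': (133.83, 15), 's4-': (151.37, 19), 's4+': (181.83, 18)}
```

{"name": "play_rows", "arguments": {
  "translation": [
    [0, 0, -0.01],
    [0, 0, -0.018],
    [0, 0, -0.024],
    [0, 0, -0.028],
    [0, 0, -0.028],
    [0, 0, -0.028]
  ],
  "yaw": [0, 0, 0, 0, 0, 0]
}}

```text
clock: 26.02
eef_pos: [517.4, 125.6, 112.8]
eef_rot: [-3.141, -0.0, -0.11]
wrist_force: [0.7, -0.3, -1.3]
finger_gap: 23.8
finger_force: 30.0
```

{"name": "play_rows", "arguments": {
  "translation": [
    [0, -0.0003, 0],
    [0, -0.0006, 0],
    [0, -0.0006, 0]
  ],
  "yaw": [0, 0, 0]
}}

```text
clock: 26.4
eef_pos: [517.2, 124.9, 112.6]
eef_rot: [-3.142, -0.0, -0.11]
wrist_force: [0.1, -0.2, -0.7]
finger_gap: 24.0
finger_force: 30.0
```

{"name": "play_rows", "arguments": {
  "translation": [
    [0, -0.0003, 0],
    [0, -0.0003, 0],
    [0, -0.0003, 0]
  ],
  "yaw": [0, 0, 0]
}}

```text
clock: 26.78
eef_pos: [517.2, 124.7, 112.5]
eef_rot: [3.142, 0.0, -0.11]
wrist_force: [-0.4, 0.5, -2.0]
finger_gap: 23.9
finger_force: 30.0
```

{"name": "play_rows", "arguments": {
  "translation": [
    [0, -0.0003, 0],
    [0, -0.0003, 0],
    [0, -0.0003, 0]
  ],
  "yaw": [0, 0, 0]
}}

```text
clock: 27.15
eef_pos: [517.2, 124.3, 112.5]
eef_rot: [-3.142, -0.0, -0.11]
wrist_force: [-0.5, 0.6, -1.0]
finger_gap: 23.7
finger_force: 30.0
```

{"name": "play_rows", "arguments": {
  "translation": [
    [0, -0.0002, 0],
    [0, -0.0004, 0],
    [0, -0.0004, 0]
  ],
  "yaw": [0, 0, 0]
}}

```text
clock: 27.52
eef_pos: [517.2, 124.0, 112.6]
eef_rot: [-3.142, -0.0, -0.11]
wrist_force: [0.1, 0.6, -0.9]
finger_gap: 23.6
finger_force: 30.0
```

{"name": "play_rows", "arguments": {
  "translation": [
    [0, -0.0002, 0],
    [0, -0.0003, 0],
    [0, -0.0003, 0]
  ],
  "yaw": [0, 0, 0]
}}

```text
clock: 27.9
eef_pos: [517.2, 123.9, 112.5]
eef_rot: [-3.141, -0.0, -0.11]
wrist_force: [-0.1, 3.0, -2.6]
finger_gap: 23.7
finger_force: 30.0
```

{"name": "play_rows", "arguments": {
  "translation": [
    [0, -0.0002, 0],
    [0, -0.0003, 0],
    [0, -0.0003, 0]
  ],
  "yaw": [0, 0, 0]
}}

```text
clock: 28.28
eef_pos: [517.2, 123.7, 112.6]
eef_rot: [-3.141, -0.0, -0.11]
wrist_force: [-0.4, 4.8, -1.5]
finger_gap: 23.7
finger_force: 30.0
```

{"name": "play_rows", "arguments": {
  "translation": [
    [0, 0.0006, -0.004],
    [0, 0.0006, -0.008],
    [0, 0.0006, -0.012],
    [0, 0.0006, -0.015],
    [0, 0.0006, -0.018],
    [0, 0.0006, -0.021],
    [0, 0.0006, -0.024],
    [0, 0.0006, -0.027],
    [0, 0.0006, -0.03],
    [0, 0.0006, -0.033],
    [0, 0.0006, -0.036],
    [0, 0.0006, -0.036]
  ],
  "yaw": [0, 0, 0, 0, 0, 0, 0, 0, 0, 0, 0, 0]
}}

```text
clock: 29.78
eef_pos: [517.8, 123.6, 76.8]
eef_rot: [3.141, -0.001, -0.11]
wrist_force: [2.6, -0.8, 2.0]
finger_gap: 23.7
finger_force: 30.0
```

```bash
python3 - <<'E'
from h import *
snap('wrist','w13');s=telemetry.read_state();print(s['clock'],s['eef_pos'],s['eef_rot'],s['wrist_force'],s['moment'])
print(edges('w13',{'s1+':19.8,'s2-':44.0,'s2+':72,'s3-':96,'s3+':133.5,'s4-':154,'s4+':184.5}))
E
```

```text
29.825 [517.76614651 123.64217178  76.82870385] [ 3.14129022e+00 -1.36552265e-03 -1.09711322e-01] [ 2.44511237 -0.54161852  1.95808376] [-0.10192714 -0.61586369 -0.01313766]
{'s1+': (20.04, 40), 's2-': (43.51, 37), 's2+': (71.88, 34), 's3-': (96.9, 32), 's3+': (133.88, 22), 's4-': (158.2, 19), 's4+': (188.59, 20)}
```

{"name": "play_rows", "arguments": {
  "translation": [
    [0, 0.0002, -0.003],
    [0, 0.0002, -0.006],
    [0, 0.0002, -0.009],
    [0, 0.0002, -0.011],
    [0, 0.0002, -0.013],
    [0, 0.0002, -0.015],
    [0, 0.0002, -0.017],
    [0, 0.0002, -0.019],
    [0, 0.0002, -0.0215],
    [0, 0.0002, -0.0215],
    [0, 0.0002, -0.0215]
  ],
  "yaw": [0, 0, 0, 0, 0, 0, 0, 0, 0, 0, 0]
}}

```text
clock: 31.2
eef_pos: [516.8, 123.8, 54.3]
eef_rot: [3.141, 0.001, -0.11]
wrist_force: [2.3, -5.8, -2.1]
finger_gap: 23.9
finger_force: 30.0
```

```bash
python3 - <<'E'
from h import *
snap('wrist','w14');s=telemetry.read_state();print(s['clock'],s['eef_pos'],s['eef_rot'],s['wrist_force'],s['moment'])
print(edges('w14',{'s1+':19.8,'s2-':44.0,'s2+':72,'s3-':96.5,'s3+':133.9,'s4-':158,'s4+':188.5}))
E
```

```text
31.25 [516.7830115  123.79133188  54.28262453] [ 3.14077274e+00  1.23122777e-03 -1.09738464e-01] [ 0.76695528 -5.34135596 -2.49134245] [-1.07584146 -0.12700729  0.01862443]
{'s1+': (20.25, 35), 's2-': (43.57, 38), 's2+': (71.96, 32), 's3-': (97.03, 29), 's3+': (133.99, 19), 's4-': (158.88, 22), 's4+': (189.1, 13)}
```

{"name": "play_rows", "arguments": {
  "translation": [
    [0, -0.0003, 0],
    [0, -0.0006, 0],
    [0, -0.0008, 0],
    [0, -0.0008, 0],
    [0, -0.0008, 0],
    [0, -0.0008, 0]
  ],
  "yaw": [0.006, 0.012, 0.018, 0.018, 0.018, 0.018]
}}

```text
clock: 32.0
eef_pos: [516.9, 123.6, 54.9]
eef_rot: [-3.141, 0.001, -0.092]
wrist_force: [-2.8, 2.6, -5.9]
finger_gap: 23.8
finger_force: 30.0
```

```bash
python3 - <<'E'
from h import *
snap('wrist','w15');s=telemetry.read_state();print(s['clock'],s['eef_pos'],s['eef_rot'],s['wrist_force'],s['moment'])
print(edges('w15',{'s1+':19.8,'s2-':44.0,'s2+':72,'s3-':96.5,'s3+':133.9,'s4-':158,'s4+':188.5}))
E
```

```text
32.05 [516.95210543 123.56152317  55.01084623] [-3.14135060e+00  6.29243498e-04 -9.16746249e-02] [-2.93558546  3.45361683 -5.42127077] [ 0.73197906  0.66696577 -0.20754084]
{'s1+': (20.24, 35), 's2-': (43.56, 36), 's2+': (72.01, 34), 's3-': (96.7, 29), 's3+': (133.73, 20), 's4-': (158.84, 20), 's4+': (188.82, 18)}
```

{"name": "play_rows", "arguments": {
  "translation": [
    [0, 0.0004, 0],
    [0, 0.0004, 0.006],
    [0, 0.0004, 0.016],
    [0, 0.0004, 0.03],
    [0, 0.0004, 0.05],
    [0, 0.0004, 0.07],
    [0, 0.0004, 0.09],
    [0, -0.03, 0.1],
    [0, -0.07, 0.1],
    [-0.01, -0.11, 0.1],
    [-0.01, -0.11, 0.1],
    [-0.01, -0.11, 0.1]
  ],
  "yaw": [-0.018, -0.018, -0.018, -0.018, -0.018, -0.018, -0.018, -0.018, -0.018, -0.018, -0.018, -0.018]
}}

```text
clock: 33.55
eef_pos: [507.5, 13.6, 155.8]
eef_rot: [-3.141, -0.001, -0.11]
wrist_force: [0.5, 0.2, -1.3]
finger_gap: 24.1
finger_force: 30.0
```

```bash
python3 - <<'E'
from h import *
snap('wrist','w16');s=telemetry.read_state();print(s['clock'],s['eef_pos'],s['eef_rot'],s['wrist_force'],s['moment'])
for z in(79,80):print(edges('w16',{'s1-':-19,'s1+':19.8,'s2-':44.0,'s2+':72,'s3-':96.5,'s3+':133.9,'s4-':158,'s4+':188.5},z=z))
print(edges('w16',{'s1-':-19,'s1+':19.8,'s2-':44.0,'s2+':72,'s3-':96.5,'s3+':133.9,'s4-':158,'s4+':188.5},lo=20))
E
```

```text
33.6 [507.46542366  13.93062235 155.57743738] [-3.14143142e+00 -6.58994501e-04 -1.09197813e-01] [ 0.30811737 -0.19052197 -0.72946843] [ 0.07130328  0.01332437 -0.05733149]
{'s1-': (-18.5, 38), 's1+': (19.48, 23), 's2-': (43.13, 21), 's2+': (71.69, 32), 's3-': (96.35, 46), 's3+': (134.07, 46), 's4-': (159.08, 46), 's4+': (189.64, 46)}
{'s1-': (-18.24, 39), 's1+': (19.53, 22), 's2-': (43.25, 21), 's2+': (71.59, 32), 's3-': (96.17, 46), 's3+': (133.71, 46), 's4-': (158.65, 46), 's4+': (189.14, 46)}
{'s1-': (-18.18, 19), 's1+': (19.62, 19), 's2-': (43.22, 19), 's2+': (71.66, 19), 's3-': (96.33, 19), 's3+': (133.66, 19), 's4-': (158.68, 19), 's4+': (189.14, 19)}
```

Gap 1 reads a little tight (~23.1 mm), because slat2 slipped ~0.8 mm in step 2. There is plenty of time for a partial re-insertion along slat1 to bring it to ~23.5 mm.

{"name": "play_rows", "arguments": {
  "translation": [
    [-0.0025, -0.0029, -0.01],
    [-0.0025, -0.0029, -0.025],
    [-0.0025, -0.0029, -0.035],
    [-0.0025, -0.0029, -0.043],
    [-0.0025, -0.0029, -0.043],
    [-0.0025, -0.0034, -0.043],
    [-0.0025, -0.0036, -0.043],
    [-0.0025, -0.0036, -0.043]
  ],
  "yaw": [0, 0, 0, 0, 0, 0, 0, 0]
}}

```text
clock: 34.6
eef_pos: [504.9, 10.0, 112.3]
eef_rot: [-3.141, -0.001, -0.11]
wrist_force: [-0.0, 2.6, 0.0]
finger_gap: 24.0
finger_force: 30.0
```

{"name": "play_rows", "arguments": {
  "translation": [
    [0, 0, -0.005],
    [0, 0, -0.01],
    [0, 0, -0.015],
    [0, 0, -0.02],
    [0, 0, -0.024],
    [0, 0, -0.027],
    [0, 0, -0.03],
    [0, 0, -0.033],
    [0, 0, -0.033],
    [0, 0, -0.033]
  ],
  "yaw": [0, 0, 0, 0, 0, 0, 0, 0, 0, 0]
}}

```text
clock: 35.85
eef_pos: [505.1, 10.0, 79.0]
eef_rot: [-3.141, -0.001, -0.11]
wrist_force: [1.6, 5.4, 2.2]
finger_gap: 23.7
finger_force: 30.0
```

```bash
python3 - <<'E'
from h import *
snap('wrist','w17');s=telemetry.read_state();print(s['clock'],s['eef_pos'],s['wrist_force'],s['moment'])
print(edges('w17',{'s1-':-19,'s1+':19.8,'s2-':44.0,'s2+':72,'s3-':96.5,'s3+':133.9,'s4-':158,'s4+':188.5}))
E
```

```text
35.9 [505.0464991    9.99387661  79.04454804] [1.30892941 5.31703448 1.85388759] [ 1.31832984 -0.31478918  0.02496679]
{'s1-': (-23.24, 25), 's1+': (19.7, 21), 's2-': (43.51, 20), 's2+': (71.83, 33), 's3-': (96.28, 36), 's3+': (133.71, 38), 's4-': (158.69, 44), 's4+': (188.84, 43)}
```

{"name": "play_rows", "arguments": {
  "translation": [
    [0, 0, 0.01],
    [0, 0, 0.025],
    [0, 0, 0.045],
    [0, 0, 0.065],
    [0, -0.03, 0.077],
    [0, -0.07, 0.077],
    [0, -0.12, 0.077],
    [0, -0.17, 0.077],
    [0, -0.22, 0.077],
    [0.004, -0.26, 0.077],
    [0.008, -0.29, 0.077],
    [0.0085, -0.2975, 0.077]
  ],
  "yaw": [0, 0, 0, 0, 0.03, 0.06, 0.1, 0.14, 0.18, 0.22, 0.237, 0.237]
}}

```text
clock: 37.4
eef_pos: [512.6, -289.4, 155.0]
eef_rot: [-3.141, 0.002, 0.125]
wrist_force: [-0.0, 0.7, -1.6]
finger_gap: 23.5
finger_force: 30.0
```

```bash
python3 - <<'E'
from h import *
s3=load('s3');p=atz(s3,199.5,259.2,104.3);print('old foot corner',p.round(1))
R=np.array([[np.cos(.122),-np.sin(.122)],[np.sin(.122),np.cos(.122)]])
print('expected',np.array([512.3,-283.1])+R@[22,-12])
snap('scene','s4');snap('wrist','w18');s=telemetry.read_state();print(s['clock'],s['eef_pos'],s['eef_rot'],s['wrist_force'])
p4=load('s4');z=s['eef_pos'][2]-48.4
R=np.array([[np.cos(.128),-np.sin(.128)],[np.sin(.128),np.cos(.128)]])
c=np.array([*(s['eef_pos'][:2]+R@[22,-12]),z]);u0=proj(p4,c);print('pred foot px',u0)
a=cv2.cvtColor(cv2.imread('pics/s4.png'),6)
for v in range(int(u0[1])-24,int(u0[1])+10,2):print(v,a[v,int(u0[0])-14:int(u0[0])+13].tolist())
E
```

```text
old foot corner [ 535.7 -288.4  104.3]
expected [ 535.59684998 -292.33345987]
37.5 [ 512.81109559 -287.98433176  155.41268658] [-3.14126346e+00  1.08097584e-03  1.26216460e-01] [ 0.68513393  1.400863   -1.91952473]
pred foot px [196.84479289 261.16854648]
237 [121, 114, 115, 114, 112, 84, 87, 87, 85, 85, 84, 87, 94, 94, 93, 94, 93, 100, 139, 163, 167, 168, 165, 163, 162, 159, 157]
239 [89, 99, 95, 92, 88, 85, 86, 88, 85, 87, 86, 87, 94, 93, 93, 95, 90, 92, 126, 174, 167, 165, 163, 161, 158, 160, 159]
241 [82, 86, 88, 86, 83, 85, 87, 89, 88, 86, 86, 90, 94, 95, 89, 79, 79, 81, 104, 164, 165, 160, 161, 162, 161, 160, 160]
243 [82, 84, 85, 88, 86, 85, 86, 88, 88, 85, 86, 94, 93, 92, 87, 79, 79, 78, 94, 150, 163, 163, 163, 162, 162, 161, 159]
245 [82, 83, 86, 86, 87, 84, 86, 87, 90, 89, 87, 89, 89, 87, 86, 84, 80, 76, 103, 162, 165, 164, 164, 162, 161, 161, 159]
247 [82, 82, 86, 86, 87, 85, 84, 85, 89, 87, 87, 88, 93, 98, 96, 93, 90, 91, 122, 170, 167, 163, 162, 161, 161, 161, 161]
249 [81, 82, 84, 86, 85, 86, 86, 85, 89, 88, 89, 87, 92, 113, 110, 106, 102, 107, 143, 167, 164, 163, 163, 
[... 671 characters left out ...]

261 [102, 130, 150, 145, 134, 131, 131, 132, 130, 130, 135, 141, 140, 126, 109, 116, 141, 142, 172, 211, 233, 249, 245, 225, 207, 171, 160]
263 [143, 147, 138, 130, 129, 132, 131, 132, 132, 132, 133, 137, 140, 139, 140, 140, 139, 139, 138, 137, 134, 143, 193, 232, 241, 246, 235]
265 [146, 147, 143, 138, 133, 131, 131, 131, 131, 131, 132, 133, 139, 140, 139, 139, 139, 139, 139, 139, 139, 138, 136, 135, 172, 237, 246]
267 [140, 141, 145, 146, 147, 143, 139, 135, 132, 130, 131, 138, 141, 141, 140, 139, 139, 139, 139, 139, 138, 137, 146, 204, 249, 244, 202]
269 [139, 139, 137, 138, 140, 143, 146, 148, 146, 143, 144, 147, 148, 148, 147, 146, 144, 140, 138, 136, 141, 182, 230, 248, 227, 159, 143]
```

{"name": "play_rows", "arguments": {
  "translation": [
    [0.0007, 0, -0.015],
    [0.0007, 0, -0.03],
    [0.0007, 0, -0.042],
    [0.0007, 0, -0.05],
    [0.0007, 0, -0.056],
    [0.0007, 0, -0.062],
    [0.0007, 0, -0.062],
    [0.0007, 0, -0.062]
  ],
  "yaw": [0, 0, 0, 0, 0, 0, 0, 0]
}}

```text
clock: 38.5
eef_pos: [514.1, -287.9, 94.4]
eef_rot: [3.141, -0.0, 0.127]
wrist_force: [0.1, 0.3, -0.8]
finger_gap: 23.5
finger_force: 30.0
```

Free entry, so I'll continue down.

{"name": "play_rows", "arguments": {
  "translation": [
    [0, 0, -0.008],
    [0, 0, -0.016],
    [0, 0, -0.024],
    [0, 0, -0.03],
    [0, 0, -0.034],
    [0, 0, -0.036],
    [0, 0, -0.036],
    [0, 0, -0.036]
  ],
  "yaw": [0, 0, 0, 0, 0, 0, 0, 0]
}}

```text
clock: 39.5
eef_pos: [514.0, -287.8, 58.3]
eef_rot: [3.141, -0.0, 0.127]
wrist_force: [-0.9, -0.0, -0.7]
finger_gap: 23.9
finger_force: 30.0
```

{"name": "play_rows", "arguments": {
  "translation": [
    [0, 0, -0.001],
    [0, 0, -0.002],
    [0, 0, -0.003],
    [0, 0, -0.0035],
    [0, 0, -0.0035]
  ],
  "yaw": [0, 0, 0, 0, 0]
}}

```text
clock: 40.12
eef_pos: [513.9, -287.8, 54.5]
eef_rot: [-3.142, 0.0, 0.127]
wrist_force: [0.1, 0.1, -1.2]
finger_gap: 24.0
finger_force: 30.0
```

{"name": "play_rows", "arguments": {
  "translation": [
    [0, 0, -0.0005],
    [0, 0, -0.001],
    [0, 0, -0.001]
  ],
  "yaw": [0, 0, 0]
}}

```text
clock: 40.5
eef_pos: [514.1, -287.8, 54.0]
eef_rot: [3.141, -0.0, 0.127]
wrist_force: [-1.6, 1.6, 5.0]
finger_gap: 24.2
finger_force: 30.0
```

{"name": "play_rows", "arguments": {
  "translation": [
    [0, 0, 0.0003],
    [0, 0, 0.0003],
    [0, 0, 0.0003],
    [0, 0, 0.0003],
    [0, 0, 0.0003],
    [0, 0, 0.0003],
    [0, 0, 0.0003]
  ],
  "yaw": [0, 0, 0, 0, 0, 0, 0],
  "hand": 0.65
}}

```text
clock: 41.38
eef_pos: [513.9, -287.8, 53.9]
eef_rot: [3.142, -0.0, 0.127]
wrist_force: [0.8, -1.4, 0.4]
finger_gap: 60.8
finger_force: 0.0
```

{"name": "play_rows", "arguments": {
  "translation": [
    [0, 0, 0.01],
    [0, 0, 0.03],
    [0, 0, 0.06],
    [0, 0, 0.1],
    [-0.03, 0, 0.14],
    [-0.06, 0, 0.16],
    [-0.06, 0, 0.16],
    [-0.06, 0, 0.16]
  ],
  "yaw": [0, 0, 0, 0, 0, 0, 0, 0]
}}

```text
clock: 42.38
eef_pos: [454.2, -287.7, 213.6]
eef_rot: [-3.141, 0.0, 0.127]
wrist_force: [-0.5, -0.3, -0.3]
finger_gap: 60.7
finger_force: 0.0
```

```bash
python3 - <<'E'
from h import *
snap('scene','s5');snap('wrist','w19');s=telemetry.read_state();print(s['clock'],s['eef_pos'],s['wrist_force'],s['finger_gap'])
p=load('s5');a=cv2.cvtColor(cv2.imread('pics/s5.png'),6);b=cv2.cvtColor(cv2.imread('pics/scene0.png'),6)
# compare block region to start picture
d=cv2.absdiff(a,b)[240:290,178:220];print('diff mean',d.mean(),'dark cols at v=256',a[256,178:215].tolist(),b[256,178:215].tolist())
print(a[264,178:215].tolist(),b[264,178:215].tolist())
E
```

```text
42.475 [ 454.25631736 -287.46812985  212.91940779] [-0.05995346 -0.57447894  0.49256163] 60.903191400646854
diff mean 4.464761904761905 dark cols at v=256 [91, 91, 92, 92, 107, 145, 90, 94, 86, 87, 88, 87, 90, 89, 88, 89, 91, 91, 89, 91, 94, 94, 97, 95, 96, 96, 97, 122, 164, 160, 161, 166, 172, 170, 168, 165, 164] [158, 162, 163, 166, 166, 167, 160, 93, 88, 89, 89, 90, 92, 93, 91, 92, 94, 94, 93, 93, 95, 97, 96, 97, 97, 99, 95, 114, 165, 160, 161, 166, 171, 171, 168, 165, 164]
[163, 169, 202, 233, 139, 143, 136, 132, 116, 86, 89, 87, 92, 92, 91, 89, 88, 93, 92, 90, 91, 95, 98, 98, 96, 92, 86, 77, 151, 245, 247, 246, 216, 156, 158, 158, 161] [160, 169, 201, 235, 202, 196, 130, 128, 106, 88, 90, 90, 93, 94, 94, 92, 92, 95, 95, 93, 92, 96, 99, 99, 97, 92, 85, 87, 164, 243, 247, 245, 216, 156, 158, 158, 161]
```

The block stands as it did at the start. One final check of the slats from the w2 viewpoint.

{"name": "play_rows", "arguments": {
  "translation": [
    [0, 0.04, 0.02],
    [0.01, 0.09, 0.047],
    [0.02, 0.15, 0.047],
    [0.03, 0.2, 0.047],
    [0.036, 0.26, 0.047],
    [0.036, 0.31, 0.047],
    [0.036, 0.367, 0.047],
    [0.036, 0.367, 0.047],
    [0.036, 0.367, 0.047],
    [0.036, 0.367, 0.047]
  ],
  "yaw": [0, -0.1, -0.2, -0.22, -0.22, -0.22, -0.22, -0.22, -0.22, -0.22]
}}

```text
clock: 43.72
eef_pos: [490.1, 78.3, 260.6]
eef_rot: [3.141, 0.001, -0.094]
wrist_force: [0.5, -0.2, -0.0]
finger_gap: 61.5
finger_force: 0.0
```

```bash
python3 - <<'E'
from h import *
snap('wrist','w20');s=telemetry.read_state();print(s['clock'],s['eef_pos'],s['wrist_force'])
for lo,hi in((-88,95),(0,90)):print(edges('w20',{'s1-':-19,'s1+':19.8,'s2-':44.0,'s2+':72,'s3-':96.5,'s3+':133.9,'s4-':158,'s4+':188.5},lo=lo,hi=hi))
print(edges('w2',{'s1-':-19,'s1+':19.8,'s2-':38.0,'s2+':66,'s3-':92.5,'s3+':130.9,'s4-':151.5,'s4+':182.}))
E
```

```text
43.775 [490.09263274  78.28754149 260.68002797] [-0.6351556  -0.06625713  0.43390464]
{'s1-': (-19.4, 45), 's1+': (19.67, 44), 's2-': (43.35, 43), 's2+': (71.49, 41), 's3-': (95.89, 38), 's3+': (134.5, 36), 's4-': (158.4, 46), 's4+': (188.83, 23)}
{'s1-': (-19.52, 22), 's1+': (19.64, 23), 's2-': (43.4, 23), 's2+': (71.54, 23), 's3-': (95.95, 22), 's3+': (134.53, 18), 's4-': (158.49, 23), 's4+': (188.83, 13)}
{'s1-': (-18.84, 14), 's1+': (19.32, 39), 's2-': (37.85, 45), 's2+': (66.0, 35), 's3-': (92.76, 46), 's3+': (130.31, 44), 's4-': (151.48, 46), 's4+': (181.72, 43)}
```

The slat centres are 57.35, 57.8 and 58.4 mm apart, all within tolerance, so I'm handing in.

```bash
python3 -c "
from cell import manip
print(manip.sign_off())"
```

```text
the job is handed in; nothing more can be done
None
```

I set all three slat gaps and handed the job in. By camera the slat centres are about 57.4, 57.8 and 58.4 mm apart (targets 58, 57.5 and 58.5, ±1.5), and the block is standing released in its caddy; the hand-in gave no verdict.

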